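Raise the gauge in its test pot and hold it up

ROBOT

A 7-joint arm with a two-finger parallel gripper is mounted at the origin on the work surface. World frame = base frame: x ahead of the robot, y to its left, z up, the work surface at z = 0. Lengths are in m, angles in rad, forces in N, time in s.
With the tool pointing down it reaches from about 0.425 to 0.875 m from the base axis. Payload 4.7 kg.
Tool frame: the origin (TCP) lies on the centre line of the jaws, within the pads' length; the fingertips stand 25 mm ahead of it and the grasp point (between the pads) lies 6 mm ahead of it (robot.finger_overhang is the distance from the TCP to the fingertips, in m); z points along the fingers, y is the line along which they close (so a half turn about z gives the same grasp; the last joint's range is limited). The gripper opens to 85 mm and grips with 20 to 120 N. Pads are 22 mm wide; open, the fingers measure 114 mm over their backs; the gripper's body (76 mm by 85 mm) begins 54 mm behind the grasp point. The pads swing forward as they close: fully open they stand 13 mm farther back than shut.
Start: joints at [-1.217, 0.321, -0.07, 1.45, 0.023, 1.371, -0.057], TCP at [0.217, 0.613, 0.256] pointing down, gripper open.
Joint ranges: [-2.86, 2.86], [-0.3, 2.09], [-1.38, 1.24], [0.06, 2.45], [-1.56, 4.7], [0.09, 2.05], [-2.69, 2.69]. Speed limits (rad/s): [2.57, 2.57, 3.14, 3.14, 3.14, 3.14, 3.14].

INTERFACE

Orientations are given as a rotation vector (axis times angle).
In Python, from rig import robot, cams gives the robot as it stands. The module is installed in compiled form; this text tells all that it offers.
- The arm moves only by the shell command python3 -m crank 'ROWS' [FORCE]. ROWS is JSON, a list of rows, each a list of 7 numbers: the shift along the tool's x, y, z in cm, then the turn, a rotation vector about the tool's x, y, z in rad, then the closure in counts, from 0 (fully open) to 255 (shut). A call has 1 to 12 rows; each row shifts and turns the commanded pose from where the row before left it, along the tool's axes as they then stand; what a row does not reach is not made up. A row lasts 1/8 s, in which the tool goes at most 62.5 mm and 10.7 degrees, less where a joint would pass 70% of its speed; a pose out of reach is approached as far as the arm can. A call is refused whole if a number of a shift passes 6.25 or a number of a turn 0.188, either way. A call with a gripper value outside its range is refused whole. The fingers move at their own pace and stop on an object; FORCE is the grip in N (left out, the last holds). Time passes only in rows, so rows that do not move let the fingers close. It gives the time, the measured TCP pose, the force, the opening and the grip force at its end, in the units of the state.
- robot.get_state(): the state, without advancing time (a new reading comes with each control period).
- cams.read_camera(name): name is "scene" or "top"; returns the picture (480x640x3 uint8, red, green, blue); there is no depth.
- cams.camera_params(name): a dict with "intrinsics" (3x3 intrinsics, pixels), "k1" (the pictures are not rectified: a ray, as slopes to the right and down, at radius r is drawn at 1 + k1 r^2 times it, then the intrinsics apply), "rvec" (rotation vector, rad) and "tvec" (3), from world to camera coordinates, as OpenCV has them. Camera axes: x right, y down, z forward; pixel columns grow to the right and rows downward; lengths in m; the calibration is good to about 2 mm. A picture is of the moment at which its call begins. camera_params takes no time and is no camera call.
- robot.finish_job(): hands the job in; it is judged then, once.
The state is a dict: "time": time; "q": joint angles; "joint_velocities": joint speeds; "tau": joint torques, N m; "tcp_pos": TCP position; "ee_rot": TCP orientation; "contact_force": force on the tool from outside, world axes, zero at the start; "torque": the same for the moment, N m; "gripper_width": opening from 0.0 (shut) to 1.0 (fully open); "grip_force": force on a finger pad.
Only numpy, scipy, OpenCV 4.12 (cv2) and the standard library are available. Lean on these libraries where they do the work, as an engineer would, in place of code of your own. Each camera call takes 0.05 s, during which the arm holds its last target. There are 200 camera calls.

TASK

Lift the loose lid off the round pot of the gauge stand by its knob and set it down, without dropping it, flat on the table, right way up and clear of the stand. Then take the cam lever by its hand grip and swing it up to its highest lift point, lever straight up, where the gauge stands highest in the pot, and finish while still holding it there: the lever springs back if let go. Leave the screwdriver, the breaker and the glasses case where they lie.

Things in the scene. Friction and masses are not known exactly. Their poses are not given: they have to be found in the camera images.
- stand: Fixed aluminium gauge stand. Origin: underside of the base plate on the pot's axis, z up. Base plate 170 mm in x, y from -107 to +83, 12 thick. Round pot about z: outer radius 62, wall 4, rim at z = 115 mm. The cam shaft runs along y at x = 0, z = 40 mm; the lever is on the pot's -y side. Position and yaw (up to 0.4 rad either way) vary.
- lid: Loose aluminium lid, 180 g, lying on the pot's rim. Origin: centre of the disc's underside; z up. Disc radius 67, 6 mm thick; below it a solid locating boss of radius 52, 6 mm deep, hangs loosely (6 mm clearance) in the pot. Set down flat on a table the disc's underside is 6 mm above it. Rigid.
- lid_knob (a point): Centre of the lid's knob, an upright black cylinder 28 mm in diameter and 26 mm high whose foot is 6 mm over the disc's top; this point is 25 mm above the lid's origin, 19 mm above the disc's top.
- lever_grip: Hand grip of the cam lever: round black bar, diameter 16, length 100 mm, parallel to the shaft (stand's y), sticking out sideways from the lever's end. Origin: its middle, 110 mm from the shaft axis, at y = -137 mm in the stand's frame. The 8 mm arm joins it only at the inner end (y = -85): pinch it from above across the bar. It spins freely about its length; fingers may keep pointing down.
- cam_lever (a joint): Lever angle, rad: 0 = arm level, pointing to the stand's -x; grows as the grip rises; 1.571 = straight up, highest lift; to 2.3 over towards +x, the gauge sinking again. In the stand's frame the grip's middle is at x = -110 cos(angle), z = 40 + 110 sin(angle) mm. Starts between 0.1 and 0.4. A spring pulls it back: 2 to 5 N at the grip holds it up.
- lift (a joint): Height of the gauge's carriage in m, driven by the cam: 0 with the lever level, 0.0276 at the highest lift. The round gauge (92 mm across) then stands 9 mm above the pot's rim.
- screwdriver: Bystander: screwdriver with a black handle, about 200 mm long, lying on the table. Leave alone.
- breaker: Bystander: small black circuit breaker, 50 x 35 x 43 mm, on the table. Leave alone.
- glasses_case: Bystander: grey glasses case, 160 x 70 x 45 mm, on the table to the right of the stand. Leave alone.
Mind the look-alikes: they are no part of the job. Of the things like the lid, leave any that is pink, red or yellow; of the rest the smaller one is meant.

How it is judged:
On the way, in this order (a step that is already met when the one before it is completed fails the run):
1. the lid is lifted clear of the pot in the fingers (height (world z) of lid_knob above 0.16 m and contact force between the fingers and lid above 0.5 N), for 0.1 s.
2. the lid lies flat on the table, let go, clear of the stand (height (world z) of lid_knob below 0.038 m and angle between lid's own z axis and vertical below 0.1 rad and contact force between lid and stand below 0.05 N and contact force between lid and anything else above 0.8 N and linear speed of lid below 0.03 m/s and contact force between the fingers and lid below 0.05 N), for 0.2 s.
3. the lever is held by its grip at the highest lift (value of joint cam_lever between 1.401 and 1.741 rad and value of joint lift above 0.026 m and contact force between the fingers and lever_grip above 0.5 N), for 0.3 s.
At the end, for the whole second after the job is handed in: Fingers hold the lever grip (over 0.5 N), lever at rest within 0.17 rad of straight up, carriage within 1.6 mm of its highest; lid flat (0.1 rad), right way up, at rest on the table, touched by neither stand nor fingers; bystanders within 30 mm of their starts (all of step 2 and all of step 3 and velocity of joint cam_lever between -0.1 and 0.1 rad/s and contact force between lever_grip and lid below 0.05 N and distance of each of screwdriver, breaker, glasses_case from where it was at the start of the episode below 0.03 m); the arm keeps its last pose, push and grip.
It fails at once if a bystander is shoved more than 30 mm (distance of any of screwdriver, breaker, glasses_case from where it was at the start of the episode above 0.03 m).
It fails at once if the lid is dropped: near the table (knob below 80 mm) faster than 0.6 m/s (height (world z) of lid_knob below 0.08 m and linear speed of lid above 0.6 m/s).
It also fails if it takes over 58 s, if anything falls off the work surface, if the arm or the gripper's body presses on something with over 40 N, if the wrist force passes 120 N, or if a joint passes its speed limit or range.

## Working session

There is one attempt and no reset: what is moved stays moved. The work goes in short steps, Python scripts to look and compute and a shell command to move; the robot and the scene stay as the last step left them, time stands still between calls to the robot, and variables do not carry over. Pictures are saved under pics/ and viewed, at most 10 in all, crops included, and the job is handed in when it is done.

```bash
mkdir -p pics
cat > h.py <<'E'
import numpy as np, cv2
from rig import robot, cams
def ray(name,uv):
    p=cams.camera_params(name);K=np.array(p["intrinsics"]);R=cv2.Rodrigues(np.array(p["rvec"],float))[0];t=np.array(p["tvec"],float)
    uv=np.atleast_2d(np.array(uv,float))
    d=cv2.undistortPoints(uv[:,None],K,np.array([p["k1"],0,0,0.]))[:,0]
    return -R.T@t.ravel(), np.c_[d,np.ones(len(d))]@R
def onz(name,uv,z):
    c,d=ray(name,uv); return c+d*((z-c[2])/d[:,2])[:,None]
def proj(name,P):
    p=cams.camera_params(name)
    return cv2.projectPoints(np.array(P,float).reshape(-1,1,3),np.array(p["rvec"],float),np.array(p["tvec"],float),np.array(p["intrinsics"]),np.array([p["k1"],0,0,0.]))[0][:,0]
def snap(name,f):
    im=cams.read_camera(name);cv2.imwrite(f,im[:,:,::-1]);return im
E
python3 - <<'E'
from h import *
for n in("scene","top"):
    snap(n,f"pics/{n}0.png");print(n,ray(n,[320,240]))
s=robot.get_state();print(s["tcp_pos"],s["ee_rot"],robot.finger_overhang)
E
```

```text
scene (array([ 1.55086887, -0.29996761,  0.93370422]), array([[-0.75036061,  0.23661669, -0.6173168 ]]))
top (array([0.40244808, 0.01391854, 1.09664478]), array([[ 0.12717155,  0.00721847, -0.99187113]]))
[0.21653998 0.61238593 0.25532938] [-5.31066522e-01 -3.09618586e+00  2.74580487e-03] 0.025
```

View pics/scene0.png

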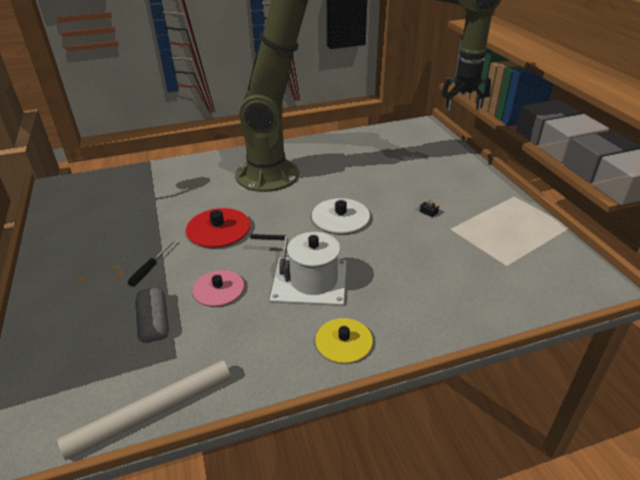

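View pics/top0.png

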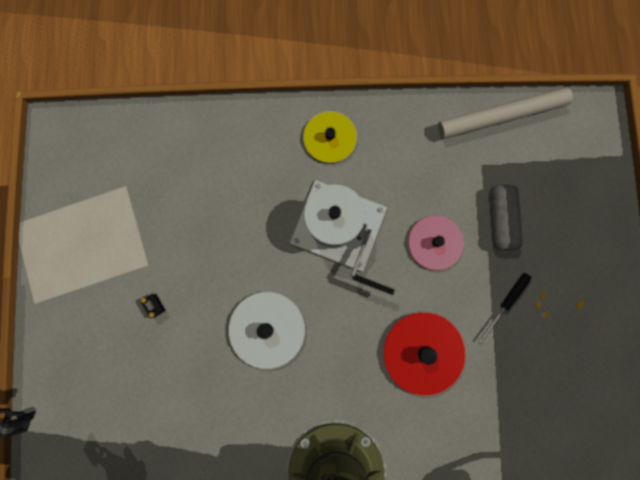

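The scene picture shows the lidded pot at (314,262), with the knob at (314,241). In the top picture the knob is at (335,212) and the lever grip runs from (355,277) to (393,292). The larger white lid at (265,330) is the look-alike. Bystanders are the breaker (152,305), case (506,217) and screwdriver (505,305), and there is free table to the left of the stand.

Run:
```python
from h import *
im={n:cv2.imread(f"pics/{n}0.png") for n in("scene","top")}
def dark(n,x0,x1,y0,y1,th=60):
    g=im[n][y0:y1,x0:x1].max(2);m=(g<th).astype(np.uint8)
    k,l,s,c=cv2.connectedComponentsWithStats(m);i=1+np.argmax(s[1:,4])
    pts=np.argwhere(l==i)[:,::-1]+[x0,y0];return pts.astype(np.float32)
kt=dark("top",322,348,200,225);ks=dark("scene",304,324,232,251)
print("knob",kt.mean(0),kt.min(0),kt.max(0),ks.mean(0),ks.min(0),ks.max(0))
def tri(a,b):
    c1,d1=ray("top",a);c2,d2=ray("scene",b);d1=d1[0];d2=d2[0]
    s=np.linalg.lstsq(np.c_[d1,-d2],c2-c1,rcond=None)[0];p,q=c1+s[0]*d1,c2+s[1]*d2
    return (p+q)/2,np.linalg.norm(p-q)
print(tri(kt.mean(0),ks.mean(0)),onz("top",kt.mean(0),.14))
gt=dark("top",350,400,268,300,50);gs=dark("scene",248,284,228,245,60)
def ends(p):
    r=cv2.minAreaRect(p);c=np.array(r[0]);b=cv2.boxPoints(r);u=b[1]-b[0];v=b[2]-b[1]
    L=u if np.linalg.norm(u)>np.linalg.norm(v) else v
    L=L*np.sign(L[0]);print(r);return c-L/2,c+L/2,c
a=ends(gt);b=ends(gs);print(a,b)
for i,j in((0,1),(1,0),(2,2)): print(tri(a[i],b[j]))
# plate in top
hsv=cv2.cvtColor(im["top"],cv2.COLOR_BGR2HSV);m=((hsv[...,2]>150)).astype(np.uint8);m[:, :285]=0;m[:,395:]=0;m[:175]=0;m[275:]=0
cs=max(cv2.findContours(m,0,2)[0],key=cv2.contourArea);r=cv2.minAreaRect(cs);bx=cv2.boxPoints(r);P=onz("top",bx,.012)
print(r,P,np.linalg.norm(np.diff(P,axis=0),axis=1),P.mean(0))
e=np.diff(P,axis=0);print(np.arctan2(e[:,1],e[:,0]))
print("place cand",onz("top",[[215,200],[230,230],[152,305],[300,240],[265,330],[330,136]],0))
```

```text
knob [334.0268  212.24107] [329. 206.] [339. 218.] [313.2596 241.75  ] [309. 236.] [318. 248.]
(array([ 0.58455985, -0.01196287,  0.13756555]), np.float64(0.0020284639141791346)) [[ 0.58437085 -0.01092277  0.14      ]]
((372.96551513671875, 284.0862121582031), (42.338539123535156, 5.0137739181518555), 21.801406860351562)
((266.509521484375, 236.77122497558594), (33.13791275024414, 4.32957649230957), 2.385944128036499)
(array([353.31033325, 276.22415161]), array([392.62069702, 291.94827271]), array([372.96551514, 284.08621216])) (array([249.95492554, 236.08145142]), array([283.06411743, 237.46099854]), array([266.50952148, 236.77122498]))
(array([ 0.44857306, -0.05576727,  0.0626118 ]), np.float64(0.007164852003578892))
(array([ 0.41063629, -0.14263524,  0.06172927]), np.float64(0.004184585318742456))
(array([ 0.4296187 , -0.0991645 ,  0.06213473]), np.float64(0.00549302952311175))
((341.9452209472656, 216.47946166992188), (75.37451171875, 58.05241775512695), 20.556041717529297) [[ 0.56658776  0.07825951  0.012     ]
 [ 0.70054684  0.02519537  0.012     ]
 [ 0.62905286 -0.14550512  0.012     ]
 [ 0.49726132 -0.09025889  0.012     ]] [0.14408621 0.18506767 0.14290262] [ 0.59836219 -0.03307728  0.012     ]
[-0.37715887 -1.96742679  2.74465   ]
place cand [[ 0.65084144  0.28007279  0.        ]
 [ 0.57429218  0.24270844  0.        ]
 [ 0.39569433  0.43456322  0.        ]
 [ 0.54447106  0.0708212   0.        ]
 [ 0.32954953  0.15965254  0.        ]
 [ 0.80688484 -0.01062567  0.        ]]
```

```bash
cat > go.py <<'E'
import sys
from h import *
def rem(T,yaw=-0.385):
    s=robot.get_state();R=cv2.Rodrigues(np.array(s["ee_rot"],float))[0]
    Y=np.array([np.cos(yaw),np.sin(yaw),0]);Z=np.array([0,0,-1.]);G=np.c_[np.cross(Y,Z),Y,Z]
    print("shift cm",(R.T@(np.array(T)-s["tcp_pos"])*100).round(2),"turn",cv2.Rodrigues(R.T@G)[0].ravel().round(3))
    print("t",s["time"],"F",np.round(s["contact_force"],1),"w",s["gripper_width"],"grip",s["grip_force"],"tcp",np.round(s["tcp_pos"],4),"q",np.round(s["q"],2))
rem([float(a) for a in sys.argv[1:4]])
E
python3 -m crank '[[0,0,0,0,0,0.18,0],[0,0,0,0,0,0.18,0],[0,0,0,0,0,0.18,0],[0,0,0,0,0,0.18,0],[0,0,0,0,0,0.18,0],[0,0,0,0,0,0.18,0],[0,0,0,0,0,0.18,0],[0,0,0,0,0,0.18,0],[0,0,0,0,0,0.18,0]]' 60
python3 go.py 0.584 -0.0115 0.256
```

```text
time: 1.23
tcp_pos: [0.2166, 0.6125, 0.2557]
ee_rot: [2.613, 1.742, -0.001]
contact_force: [-0.0, -0.6, -0.3]
gripper_width: 1.001
grip_force: 0.0
shift cm [-4.346e+01  5.792e+01  3.000e-02] turn [ 0.     0.001 -0.01 ]
t 1.225 F [-0.  -0.6 -0.3] w 1.0005969059590485 grip 0.0 tcp [0.2166 0.6125 0.2557] q [-1.38  0.32  0.14  1.46 -0.04  1.37 -1.63]
```

```bash
python3 -m crank '[[-2.5,3.3,0,0,0,0,0],[-3.5,4.6,0,0,0,0,0],[-3.7,4.9,0,0,0,0,0],[-3.7,4.9,0,0,0,0,0],[-3.7,4.9,0,0,0,0,0],[-3.7,4.9,0,0,0,0,0],[-3.7,4.9,0,0,0,0,0],[-3.7,4.9,0,0,0,0,0],[-3.7,4.9,0,0,0,0,0],[-3.7,4.9,0,0,0,0,0],[-3.5,4.6,0,0,0,0,0],[-2.5,3.3,0,0,0,0,0]]' >/dev/null
python3 -m crank '[[-1,1.3,0,0,0,0,0],[0,0,0,0,0,0,0]]'
python3 go.py 0.584 -0.0115 0.152
```

```text
time: 2.98
tcp_pos: [0.576, 0.0035, 0.2558]
ee_rot: [2.611, 1.746, -0.002]
contact_force: [0.1, -0.5, 0.1]
gripper_width: 1.0
grip_force: 0.0
shift cm [-1.07  1.31 10.39] turn [-0.     0.001 -0.007]
t 2.975 F [ 0.1 -0.5  0.1] w 0.9998880431155693 grip 0.0 tcp [0.576  0.0035 0.2558] q [-0.67  0.19  0.7   1.66 -0.12  1.34 -0.34]
```

```bash
python3 -m crank '[[-1.1,1.3,0,0,0,0,0],[0,0,3,0,0,0,0],[0,0,3,0,0,0,0],[0,0,2.4,0,0,0,0],[0,0,1,0,0,0,0],[0,0,1,0,0,0,0],[0,0,0,0,0,0,0]]'
python3 go.py 0.584 -0.0115 0.152
python3 -m crank '[[0,0,0,0,0,0,80],[0,0,0,0,0,0,255],[0,0,0,0,0,0,255],[0,0,0,0,0,0,255],[0,0,0,0,0,0,255],[0,0,0,0,0,0,255],[0,0,0,0,0,0,255]]' 60
python3 go.py 0.584 -0.0115 0.152
```

```text
time: 3.85
tcp_pos: [0.5837, -0.0095, 0.1522]
ee_rot: [-2.608, -1.751, 0.0]
contact_force: [-0.5, -0.6, 0.5]
gripper_width: 0.998
grip_force: 0.0
shift cm [-0.18  0.1   0.02] turn [-0.    -0.    -0.003]
t 3.85 F [-0.5 -0.6  0.5] w 0.9977707393020522 grip 0.0 tcp [ 0.5837 -0.0095  0.1522] q [-0.62  0.3   0.69  1.77 -0.21  1.15 -0.25]
time: 4.72
tcp_pos: [0.5845, -0.01, 0.1531]
ee_rot: [2.608, 1.75, 0.002]
contact_force: [-0.8, 0.6, 4.9]
gripper_width: 0.31
grip_force: 59.3
shift cm [-0.16  0.01  0.11] turn [ 0.001 -0.001 -0.004]
t 4.725 F [-0.8  0.6  4.9] w 0.30978156882982283 grip 59.314048290252686 tcp [ 0.5845 -0.01    0.1531] q [-0.62  0.3   0.69  1.77 -0.21  1.15 -0.25]
```

```bash
python3 -m crank '[[0,0,-0.5,0,0,0,255],[0,0,-1,0,0,0,255],[0,0,-2,0,0,0,255],[0,0,-2,0,0,0,255],[0,0,-2,0,0,0,255],[0,0,-1,0,0,0,255],[0,0,0,0,0,0,255],[0,0,0,0,0,0,255]]'
python3 go.py 0.585 0.25 0.237
```

```text
time: 5.72
tcp_pos: [0.5834, -0.0098, 0.2366]
ee_rot: [-2.608, -1.75, 0.002]
contact_force: [-0.4, 0.4, -1.5]
gripper_width: 0.304
grip_force: 59.2
shift cm [24.1  -9.71 -0.04] turn [-0.001  0.    -0.004]
t 5.725 F [-0.4  0.4 -1.5] w 0.30365372036582894 grip 59.1501384973526 tcp [ 0.5834 -0.0098  0.2366] q [-0.64  0.22  0.71  1.67 -0.15  1.3  -0.29]
```

```bash
python3 -c "
from h import *
snap('scene','pics/s1.png')"
```

```text
(no output)
```

View pics/s1.png

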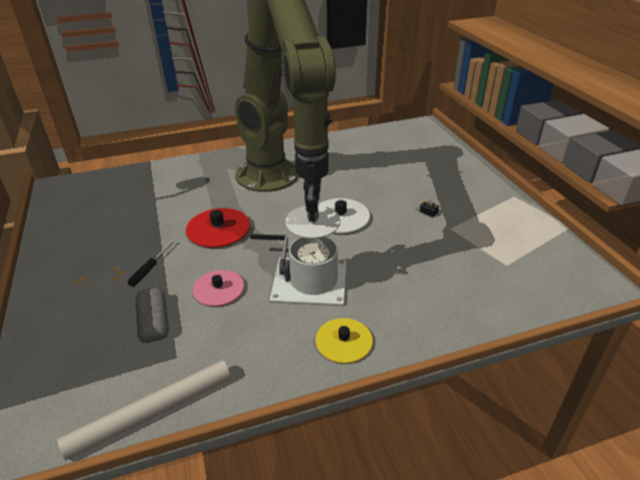

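The lid hangs level in the fingers at (313,220), clear of the pot; the gauge shows inside the pot at (313,250). I'll carry it left.

```bash
python3 -m crank '[[1.5,-0.6,0,0,0,0,255],[2.5,-1,0,0,0,0,255],[3.2,-1.3,0,0,0,0,255],[3.3,-1.3,0,0,0,0,255],[3.3,-1.3,0,0,0,0,255],[3.3,-1.3,0,0,0,0,255],[3,-1.2,0,0,0,0,255],[2.5,-1,0,0,0,0,255],[1.5,-0.7,0,0,0,0,255],[0,0,0,0,0,0,255]]' >/dev/null
python3 -m crank '[[0,0,1.5,0,0,0,255],[0,0,2.5,0,0,0,255],[0,0,3,0,0,0,255],[0,0,3,0,0,0,255],[0,0,3,0,0,0,255],[0,0,2.5,0,0,0,255],[0,0,1.5,0,0,0,255],[0,0,1,0,0,0,255],[0,0,0.5,0,0,0,255],[0,0,0,0,0,0,255],[0,0,0,0,0,0,255]]'
python3 go.py 0.585 0.25 0.044
```

```text
time: 8.4
tcp_pos: [0.5861, 0.2501, 0.0532]
ee_rot: [2.609, 1.75, 0.002]
contact_force: [-0.7, 0.9, -1.2]
gripper_width: 0.305
grip_force: 59.1
shift cm [-0.05 -0.1   0.92] turn [ 0.001 -0.001 -0.004]
t 8.4 F [-0.7  0.9 -1.2] w 0.30494813653624764 grip 59.14852559566498 tcp [0.5861 0.2501 0.0532] q [-0.85  0.5   0.52  1.71 -0.29  1.01 -0.62]
```

```bash
python3 -m crank '[[0,0,0.4,0,0,0,255],[0,0,0.2,0,0,0,255],[0,0,0.1,0,0,0,255],[0,0,0,0,0,0,255],[0,0,0,0,0,0,255]]'
python3 -m crank '[[0,0,0.1,0,0,0,255],[0,0,0.1,0,0,0,255],[0,0,0,0,0,0,255],[0,0,0,0,0,0,255]]'
```

```text
time: 9.02
tcp_pos: [0.5856, 0.2499, 0.0454]
ee_rot: [2.609, 1.75, 0.0]
contact_force: [-0.5, 0.4, -1.3]
gripper_width: 0.306
grip_force: 59.1
time: 9.52
tcp_pos: [0.5856, 0.2499, 0.0441]
ee_rot: [-2.609, -1.75, -0.0]
contact_force: [-3.1, -1.7, 5.5]
gripper_width: 0.307
grip_force: 59.7
```

```bash
python3 -m crank '[[0,0,0,0,0,0,150],[0,0,0,0,0,0,80],[0,0,0,0,0,0,0],[0,0,0,0,0,0,0],[0,0,0,0,0,0,0],[0,0,0,0,0,0,0]]'
python3 -m crank '[[0,0,-1,0,0,0,0],[0,0,-2,0,0,0,0],[0,0,-4,0,0,0,0],[0,0,-5,0,0,0,0],[0,0,-5,0,0,0,0],[0,0,-3,0,0,0,0],[0,0,0,0,0,0,0]]'
python3 - <<'E'
from h import *
snap('top','pics/t2.png')
E
python3 go.py 0.4296 -0.0992 0.24
```

```text
time: 10.28
tcp_pos: [0.5856, 0.2498, 0.0433]
ee_rot: [-2.609, -1.75, -0.0]
contact_force: [0.8, -0.6, -0.5]
gripper_width: 1.003
grip_force: 0.0
time: 11.15
tcp_pos: [0.5874, 0.25, 0.2483]
ee_rot: [2.609, 1.749, 0.012]
contact_force: [0.3, 1.3, -0.0]
gripper_width: 0.998
grip_force: 0.0
shift cm [-38.24  -1.25   0.45] turn [ 0.002 -0.003 -0.004]
t 11.2 F [-0.4 -0.5 -0.6] w 0.9990635907423779 grip 0.0 tcp [0.5863 0.2499 0.2458] q [-0.9   0.33  0.58  1.52 -0.18  1.34 -0.7 ]
```

View pics/t2.png

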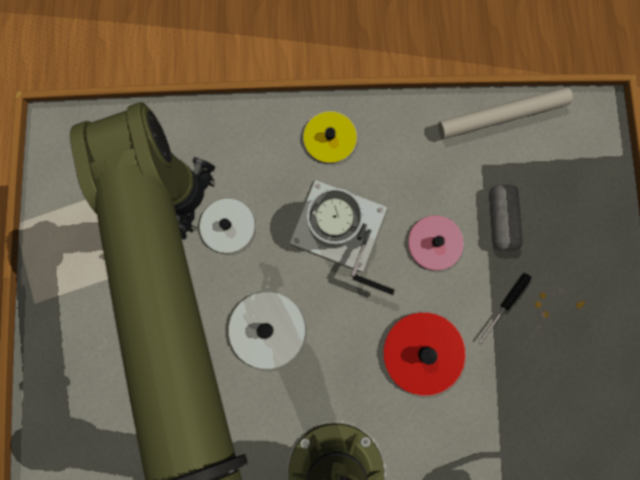

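The lid lies flat on the table at (226,226). The gauge is uncovered at (336,215), the grip is unmoved at (373,284), and the bystanders haven't moved. Next is the grip.

```bash
python3 -m crank '[[-2,0,0,0,0,0,0],[-3.5,0,0,0,0,0,0],[-4,0,0,0,0,0,0],[-4,0,0,0,0,0,0],[-4,0,0,0,0,0,0],[-4,-0.3,0,0,0,0,0],[-4,-0.3,0,0,0,0,0],[-4,-0.3,0,0,0,0,0],[-4,-0.3,0,0,0,0,0],[-3,0,0,0,0,0,0],[-2.2,0,0,0,0,0,0],[0,0,0,0,0,0,0]]' >/dev/null
python3 - <<'E'
from h import *
print(onz("top",[[353.3,276.2],[392.6,291.9],[373,284.1]],.062), onz("scene",[[249.95,236.1],[266.5,236.8]],.062))
im=snap('top','pics/t3.png')
E
python3 go.py 0.4277 -0.1038 0.068
```

```text
[[ 0.44954697 -0.05231006  0.062     ]
 [ 0.41124203 -0.14049838  0.062     ]
 [ 0.43025504 -0.09657852  0.062     ]] [[ 0.41018241 -0.14467151  0.062     ]
 [ 0.42854989 -0.10177871  0.062     ]]
shift cm [ 0.    0.06 17.48] turn [-0.001 -0.001 -0.005]
t 12.75 F [0.9 1.4 1. ] w 0.9993299379565286 grip 0.0 tcp [ 0.4272 -0.1037  0.2428] q [-0.7  -0.22  0.78  1.98  0.16  1.32 -0.36]
```

```bash
python3 -m crank '[[0,0,2,0,0,0,0],[0,0,2.5,0,0,0,0],[0,0,2.5,0,0,0,0],[0,0,2.5,0,0,0,0],[0,0,2.5,0,0,0,0],[0,0,2,0,0,0,0],[0,0,1,0,0,0,0],[0,0,0,0,0,0,0]]' >/dev/null
python3 go.py 0.4277 -0.1038 0.068
python3 -m crank '[[0,0,1,0,0,0,0],[0,0,1,0,0,0,0],[0,0,0.5,0,0,0,0],[0,0,0,0,0,0,0]]' >/dev/null
python3 go.py 0.4277 -0.1038 0.068; python3 -c "
from h import *
snap('scene','pics/s4.png')"
```

```text
shift cm [-0.05  0.05  2.48] turn [-0.001  0.001 -0.003]
t 13.75 F [-0.2 -0.  -0.5] w 1.000713941277374 grip 0.0 tcp [ 0.4274 -0.1032  0.0928] q [-0.71  0.01  0.9   2.16 -0.01  0.97 -0.19]
shift cm [ 0.02  0.04 -0.01] turn [-0.001  0.001 -0.004]
t 14.25 F [-0.8 -1.5 -0.1] w 0.9985894050946998 grip 0.0 tcp [ 0.4273 -0.1038  0.0679] q [-0.69  0.08  0.91  2.18 -0.08  0.91 -0.13]
```

View pics/s4.png

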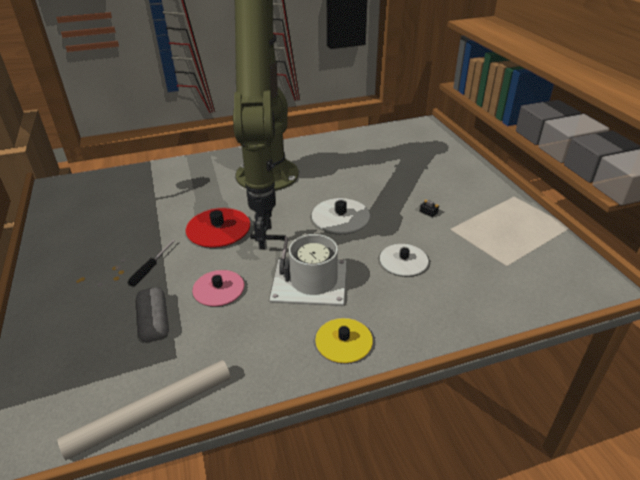

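The open fingers straddle the grip at (262,237), and the lid lies flat at (404,260). I'll close.

```bash
python3 -m crank '[[0,0,0,0,0,0,100],[0,0,0,0,0,0,200],[0,0,0,0,0,0,255],[0,0,0,0,0,0,255],[0,0,0,0,0,0,255],[0,0,0,0,0,0,255],[0,0,0,0,0,0,255],[0,0,0,0,0,0,255]]' 50
python3 go.py 0.5306 -0.1431 0.156
```

```text
time: 15.3
tcp_pos: [0.4278, -0.1037, 0.0684]
ee_rot: [2.609, 1.75, 0.0]
contact_force: [0.5, 0.0, 1.7]
gripper_width: 0.168
grip_force: 48.7
shift cm [ 0.25 11.01 -8.76] turn [ 0.    -0.    -0.004]
t 15.3 F [0.5 0.  1.7] w 0.1683364009096545 grip 48.68146061897278 tcp [ 0.4278 -0.1037  0.0684] q [-0.69  0.08  0.91  2.18 -0.08  0.91 -0.13]
```

```bash
python3 -m crank '[[0,0.27,-1.07,0,0,0,255],[0,0.38,-1.03,0,0,0,255],[0,0.48,-0.99,0,0,0,255],[0,0.57,-0.94,0,0,0,255],[0,0.67,-0.88,0,0,0,255],[0,0.75,-0.8,0,0,0,255],[0,0,0,0,0,0,255],[0,0,0,0,0,0,255]]'
python3 go.py 0.5306 -0.1431 0.156
```

```text
time: 16.3
tcp_pos: [0.4567, -0.1158, 0.1254]
ee_rot: [2.609, 1.75, -0.0]
contact_force: [2.8, -1.2, -2.9]
gripper_width: 0.163
grip_force: 49.0
shift cm [ 0.28  7.88 -3.06] turn [ 0.     0.    -0.004]
t 16.3 F [ 2.8 -1.2 -2.9] w 0.16310408880093286 grip 49.03083801269531 tcp [ 0.4567 -0.1158  0.1254] q [-0.69  0.05  0.92  2.06 -0.05  1.05 -0.14]
```

```bash
python3 -m crank '[[0,0.83,-0.72,0,0,0,255],[0,0.89,-0.64,0,0,0,255],[0,0.95,-0.55,0,0,0,255],[0,1,-0.45,0,0,0,255],[0,1.04,-0.35,0,0,0,255],[0,1.07,-0.24,0,0,0,255],[0,1.09,-0.13,0,0,0,255],[0,0.77,-0.03,0,0,0,255],[0,0,0,0,0,0,255],[0,0,0,0,0,0,255],[0,0,0,0,0,0,255],[0,0,0,0,0,0,255]]'
python3 go.py 0.5306 -0.1431 0.156
python3 -c "
from h import *
a=snap('scene','pics/s5.png');b=snap('top','pics/t5.png')
cv2.imwrite('pics/c5.png',np.hstack([cv2.resize(i,(400,400)) for i in (a[180:320,210:350,::-1],b[150:290,290:430,::-1])]))
t5=b
"
```

```text
time: 17.8
tcp_pos: [0.5268, -0.1452, 0.1563]
ee_rot: [2.609, 1.75, -0.002]
contact_force: [-4.1, -3.5, -8.0]
gripper_width: 0.171
grip_force: 49.0
shift cm [0.34 0.28 0.03] turn [-0.001  0.001 -0.004]
t 17.8 F [-4.1 -3.5 -8. ] w 0.17107971051900578 grip 49.014721512794495 tcp [ 0.5268 -0.1452  0.1563] q [-0.59  0.24  0.92  1.86 -0.21  1.14  0.02]
```

View pics/c5.png

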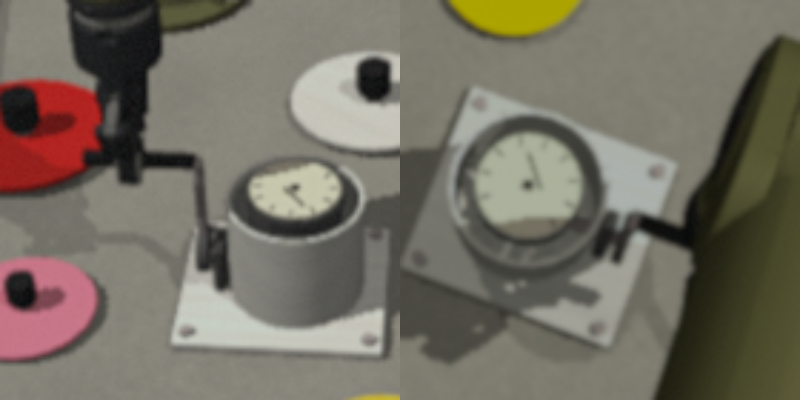

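The fingers hold the grip, the lever arm is upright and the gauge stands proud of the rim. TCP travel gives 107 mm along the stand's x and 88 mm up, which puts the lever within about 0.05 rad of straight up. One last still check, then I hand in.

```bash
python3 -m crank '[[0,0.1,0.1,0,0,0,255],[0,0,0,0,0,0,255],[0,0,0,0,0,0,255],[0,0,0,0,0,0,255],[0,0,0,0,0,0,255],[0,0,0,0,0,0,255]]'
python3 -c "
from rig import robot
print(robot.finish_job())"
```

```text
time: 18.65
tcp_pos: [0.5279, -0.1457, 0.1562]
ee_rot: [2.609, 1.75, -0.001]
contact_force: [-6.4, -3.7, -2.2]
gripper_width: 0.172
grip_force: 49.5
the job is handed in; nothing more can be done
None
```

The job is handed in at 18.65 s: the lid is flat on the table clear of the stand, and the gripper is still holding the lever at about straight up (within roughly 0.05 rad by my measurement), with the gauge raised; no verdict was returned.

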